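Open the safety-capped feeder-wash bottle

ROBOT

A 6-joint arm with a two-finger parallel gripper is mounted at the origin on the work surface. World frame = base frame: x ahead of the robot, y to its left, z up, the work surface at z = 0. Lengths are in m, angles in degrees, forces in N, time in s.
With the tool pointing down it reaches from about 0.375 to 0.75 m from the base axis. Payload 9 kg.
Tool frame: the origin (TCP) lies where the fingers leave the gripper's body, on its centre line; the fingertips stand 73 mm ahead of it and the grasp point (between the pads) lies 54 mm ahead of it (robot.tip_reach is the distance from the TCP to the fingertips, in m); z points along the fingers, y is the line along which they close (so a half turn about z gives the same grasp; the last joint's range is limited). The gripper opens to 85 mm and grips with 20 to 120 N. Pads are 22 mm wide; open, the fingers measure 114 mm over their backs; the gripper's body (76 mm by 85 mm) begins 54 mm behind the grasp point. The pads swing forward as they close: fully open they stand 13 mm farther back than shut.
Start: joints at [-79.051, 5.964, 5.575, 89.605, 0, 77.527], TCP at [0.239, -0.551, 0.304] pointing down, gripper open.
Joint ranges: [-171.21, 171.21], [-48.23, 106.86], [-62.78, 66.21], [-105.2, 120.99], [-86.42, 89.51], [-180, 180]. Speed limits (degrees/s): [127.2, 127.2, 147.25, 180, 180, 180].

INTERFACE

Orientations are given as [roll, pitch, yaw] about the fixed x, y, z axes, in that order (R = Rz(yaw) Ry(pitch) Rx(roll)).
In Python, from plant import robot gives the robot as it stands. Calls block until the motion is done:
- robot.move_pose(position, orientation): joint-space move of the TCP to a pose.
- robot.line_to(position, vel=0.15, rotation=None, guard=None): straight line of the TCP; rotation=None keeps the orientation; vel is the mean speed in m/s. With guard (N) it stops when the force on the tool has changed by that much, and returns True; else False.
- robot.goto_joints(angles): joint-space move.
- robot.set_gripper(opening): finger opening in m; the grip force is fixed at half the most; returns when the fingers have stopped.
- robot.pause(seconds).
- robot.ik(position, orientation): joint angles nearest the present ones, or None.
- robot.observe(): the state.
- robot.grab_frame(name): name is "scene" or "top" or "wrist"; returns the picture (480x640x3 uint8, blue, green, red); there is no depth.
- robot.get_calibration(name): a dict with "vertical_fov" (degrees; the focal length in pixels is half the picture's height over the tangent of half this angle, whatever the lens; pixels are square), "cx", "cy" (the principal point, pixels), "rvec" (rotation vector, rad) and "tvec" (3), from world to camera coordinates, as OpenCV has them. Camera axes: x right, y down, z forward; pixel columns grow to the right and rows downward; lengths in m; the calibration is good to about 2 mm. The wrist camera is an equidistant fisheye: a pixel r from the principal point sees the ray r / f radians off the axis. A picture is of the moment at which its call begins: read the wrist's pose just before it. get_calibration takes no time and is no camera call; for the wrist camera it gives the pose at the moment of the call.
A pose or a line that the arm cannot do raises robot.IKError and nothing moves.
- robot.job_done(): hands the job in; it is judged then, once.
The state is a dict: "time": time; "q": joint angles; "qvel": joint speeds; "joint_torque": joint torques, N m; "tool_pos": TCP position; "tcp_rot": TCP orientation; "ft_force": force on the tool from outside, world axes, zero at the start; "torque": the same for the moment, N m; "gripper_width": finger opening in m; "gripper_force": force on a finger pad.
Only numpy, scipy, OpenCV 4.12 (cv2) and the standard library are available. Lean on these libraries where they do the work, as an engineer would, in place of code of your own. Each camera call takes 0.05 s, during which the arm holds its last target. There are 200 camera calls.

TASK

Open the bottle of bird-feeder wash that is fixed in the aluminium stand: turn the brass bar knob counter-clockwise until it clicks past its detent and the guard arm has swung fully away from the cap, then push the bottle's safety cap down, twist it counter-clockwise while it is pressed, and lift it off. Finish while still holding the cap in the gripper, level and straight above the bottle, its underside some 8 cm above the bottle's mouth; do not put it down or let go. Leave the other things on the table where they are.

Things in the scene. Friction and masses are not known exactly. Their poses are not given: they have to be found in the camera images.
- stand: Aluminium stand bolted to the table, base plate 100 x 205 x 6 mm; origin on the table under the bottle's axis, z up, +y from the bottle to the stand's post (axis 110 mm away, 22 mm across with a 44 mm square detent box 58 to 102 mm high). The white bottle (72 mm across, shoulder up to 76 mm high, neck 28 mm across) is fixed in it and neither turns nor moves.
- bottle_rim (a point): Centre of the mouth rim of the bottle, 115.5 mm above the table, hidden by the cap at first; axes as stand.
- seal (a joint): Sprung grey seal disc, 18 mm across, on the bottle's mouth; it pushes the cap up. 0 = cap locked and unpressed (6 N), grows in m as the cap is pressed down (11.5 N at the cap's end stop, 0.0075); -0.0015 with the cap off, when it stands 9 mm above the rim.
- cap_center (a point): Centre (half-way up) of the round ribbed grey cap: 50 mm across, 30 mm high, about 45 g; on the bottle its top is 127 mm above the table. Unpressed it turns only a few degrees. Pressed 4 mm or more (5.5 to 7 mm is good) it turns counter-clockwise seen from above; past 0.9 rad it is free, up to 2.4 rad, and lifts straight off. Grip any diameter, about 10 mm below its top.
- knob_grip (a point): Grip point of the brass bar knob above the post, on its turning axis, 163 mm above the table. The bar is 11 mm thick, 44 mm long along this frame's y, 28 mm tall (147 to 175 mm above the table). It carries a flat aluminium guard arm (16 mm wide, 125 mm long, top 138 mm above the table) pointing along this frame's -y, at first 5 mm over the cap, barring the way to it.
- guard (a joint): Angle of knob and guard arm: 0 = arm over the cap, grows counter-clockwise seen from above to the end stop at 1.3 rad, where the arm is clear of the cap. A detent (up to about 0.12 N m) resists up to 0.65 rad, then snaps the knob onward; it rests by itself only near 0 and near 1.3.
- squeezer_center (a point): bystander: stainless citrus squeezer with hinged arms, about 200 x 70 x 35 mm, lying beside the stand; point half-way up at its middle
- coaster_center (a point): bystander: round blue silicone coaster, 90 mm across, 8 mm thick, on the table between stand and robot; point at its centre
- saucer_center (a point): bystander: terracotta saucer, 140 mm across, 28 mm high; point at its centre
- pitcher_center (a point): bystander: small ceramic pitcher, 115 mm high, near the table's edge; point half-way up
- seed_jar_center (a point): bystander: glass jar with a flat steel lid, 80 mm across, 120 mm high; point half-way up
- brush_grip (a point): bystander: scrubbing brush lying on the table; point on its handle
Mind the look-alikes: they are no part of the job. Of the things like the part that bears cap_center, leave any that is purple; of the rest the larger one is meant.

How it is judged (in metres and radians):
On the way, in this order (a step that is already met when the one before it is completed fails the run):
1. the knob has clicked past its detent and the guard arm is swung fully away (joint above 1.1 rad), the cap still on (value of joint guard above 1.1 rad and z of cap_center in the frame of bottle_rim below 0.003 m), for 0.2 s.
2. the cap is pressed down at least 3.5 mm (z of cap_center in the frame of bottle_rim below -0.007 m), for 0.05 s.
3. the cap is twisted at least 0.8 rad, still on the neck (angle between the x axis of cap_center and the x axis of bottle_rim, either way round above 0.8 rad and z of cap_center in the frame of bottle_rim below 0.012 m), for 0.05 s.
At the end, for the whole second after the job is handed in: The gripper holds the cap (finger force above 1 N) still and level (within 0.25 rad), its centre 60 to 200 mm above the bottle's rim and within 30 mm of the bottle's axis, touching neither bottle nor stand; the guard is still swung away (above 1.1 rad) (z of cap_center in the frame of bottle_rim between 0.06 and 0.2 m and horizontal distance between cap_center and bottle_rim below 0.03 m and angle between cap_center's own z axis and vertical below 0.25 rad and contact force between the fingers and cap above 1 N and contact force between cap and stand below 0.1 N and linear speed of cap below 0.03 m/s and value of joint guard above 1.1 rad); the arm keeps its last pose, push and grip.
It fails at once if a bystander (squeezer, coaster, saucer, pitcher, jar or brush) is moved more than 30 mm (distance of any of squeezer_center, coaster_center, saucer_center, pitcher_center, seed_jar_center, brush_grip from where it was at the start of the episode above 0.03 m).
It also fails if it takes over 46 s, if anything falls off the work surface, if the arm or the gripper's body presses on something with over 40 N, if the wrist force passes 120 N, or if a joint passes its speed limit or range.

## Working session

There is one attempt and no reset: what is moved stays moved. The work goes in short steps, each a Python script; the robot and the scene stay as the last script left them, time stands still between calls to the robot, and variables do not carry over. Pictures are saved under pics/ and viewed, at most 10 in all, crops included, and the job is handed in when it is done.

```bash
mkdir -p pics
cat > h.py <<'E'
import numpy as np, cv2
from plant import robot
def snap(n,f):
    c=robot.get_calibration(n); im=robot.grab_frame(n); cv2.imwrite(f'pics/{f}.png',im); return im,c
def ray(c,px,n,H=480):
    f=H/2/np.tan(np.radians(c['vertical_fov'])/2)
    R,_=cv2.Rodrigues(np.array(c['rvec'],float)); t=np.array(c['tvec'],float).ravel()
    d=np.array([px[0]-c['cx'],px[1]-c['cy']],float)
    if n=='wrist':
        r=np.hypot(*d); th=r/f; v=np.array([*(d/max(r,1e-9)*np.sin(th)),np.cos(th)])
    else: v=np.array([*(d/f),1])
    return -R.T@t, R.T@(v/np.linalg.norm(v))
def onz(c,px,z,n):
    o,v=ray(c,px,n); return o+v*(z-o[2])/v[2]
E
python3 - <<'E'
from h import *
for n in('scene','top'):
    im,c=snap(n,n+'0'); print(n,c)
print(robot.observe())
E
```

```text
scene {'vertical_fov': 42.26116375706208, 'cx': 322.4772621078229, 'cy': 238.39781538962666, 'rvec': array([ 2.06798698,  1.33422576, -0.50113907]), 'tvec': array([-0.18107157, -0.28766762,  1.78210049])}
top {'vertical_fov': 56.921094804574444, 'cx': 317.7194090840076, 'cy': 237.71300427519654, 'rvec': array([ 2.17586889, -2.1146298 ,  0.17789531]), 'tvec': array([-0.06407485,  0.54260236,  1.06957683])}
{'time': 0.1, 'q': array([-7.90511694e+01,  5.99575941e+00,  5.53088897e+00,  8.96031039e+01,
        1.80234239e-03,  7.75265895e+01]), 'qvel': array([-0.01505464, -0.10789753,  0.18627691,  0.01923307, -0.06594255,
        0.05048725]), 'joint_torque': array([ 5.25998737e-03, -5.58209860e+01,  5.04717672e+01,  1.31686055e-02,
       -2.80918257e-04, -1.01698609e-05]), 'tool_pos': array([ 0.2384769 , -0.55034724,  0.30318826]), 'tcp_rot': array([-1.79934019e+02, -1.64413457e-02,  2.34222305e+01]), 'ft_force': array([0.27133718, 0.1757368 , 0.31189658]), 'torque': array([ 0.01778023,  0.01003616, -0.01619059]), 'gripper_force': 0.0, 'gripper_width': 0.08519529442928024}
```

View pics/top0.png

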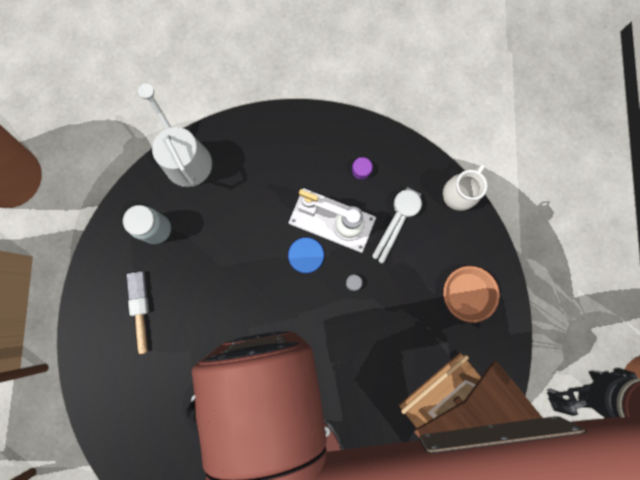

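View pics/scene0.png

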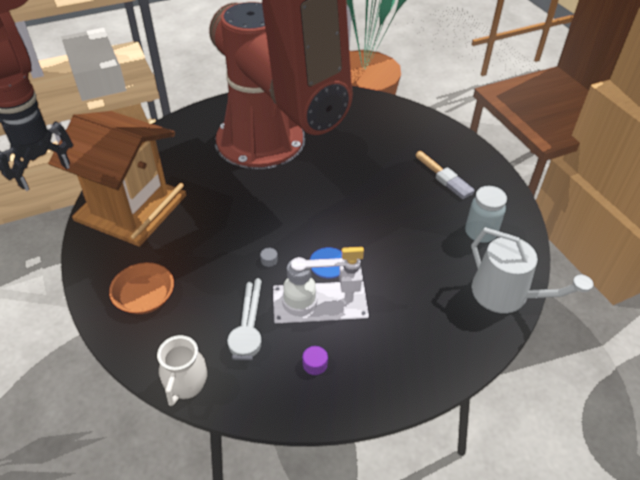

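Candidates for the cap, in the top view: purple cap (362,168), which is excluded; small loose grey cap (354,283); and the grey cap on the bottle under the guard arm (~(352,216), scene (298,268)). The last is the larger non-purple one, so it is my choice. The brass knob is at top (309,195), scene (352,254). I'll check both in a close crop.

Run:
```python
from h import *
T=cv2.imread('pics/top0.png');S=cv2.imread('pics/scene0.png')
a=cv2.resize(T[170:300,280:410],(400,400),interpolation=cv2.INTER_CUBIC)
b=cv2.resize(S[230:330,260:380],(400,400*100//120),interpolation=cv2.INTER_CUBIC)
o=np.zeros((400,800,3),np.uint8);o[:,:400]=a;o[:333,400:]=b
cv2.imwrite('pics/crop.png',o)
for n,I,roi in(('top',T,(170,280,260,410)),('scene',S,(230,260,330,380))):
    c=robot.get_calibration(n);h=cv2.cvtColor(I,cv2.COLOR_BGR2HSV)
    m=cv2.inRange(h,(12,100,100),(35,255,255));k=np.zeros_like(m);k[roi[0]:roi[2],roi[1]:roi[3]]=1;m=m*k
    ys,xs=np.nonzero(m);print(n,len(xs),xs.mean(),ys.mean(),cv2.minAreaRect(np.c_[xs,ys].astype(np.float32)), onz(c,(xs.mean(),ys.mean()),.168,n))
    # base plate / bright region
    m=cv2.inRange(I,(120,120,120),(255,255,255));k[:]=0;k[roi[0]:roi[2],roi[1]:roi[3]]=1;m*=k
    nn,l,s,ce=cv2.connectedComponentsWithStats(m);print(s[1:],ce[1:])
c=robot.get_calibration('top')
print(onz(c,(352,216),.133,'top'),onz(robot.get_calibration('scene'),(298,268),.127,'scene'))
```

```text
top 64 306.828125 196.28125 ((306.8456726074219, 196.16319274902344), (19.719396591186523, 5.7741875648498535), 29.357755661010742) [ 0.61846658 -0.02034056  0.168     ]
[[ 288  188   88   65 3077]
 [ 372  189   38   71  966]] [[331.94897628 220.11277218]
 [394.0300207  223.89751553]]
scene 291 352.5601374570447 253.0274914089347 ((352.64849853515625, 254.4851531982422), (16.81612777709961, 22.089824676513672), 84.2894058227539) [ 0.62922253 -0.02542655  0.168     ]
[[ 261  248   16   13  157]
 [ 273  251   96   72 4632]
 [ 260  279    2   10   12]] [[268.47133758 253.89171975]
 [320.41904145 293.57232297]
 [260.16666667 283.16666667]]
[ 0.58348163 -0.12608077  0.133     ] [ 0.58894263 -0.12978459  0.127     ]
```

View pics/crop.png

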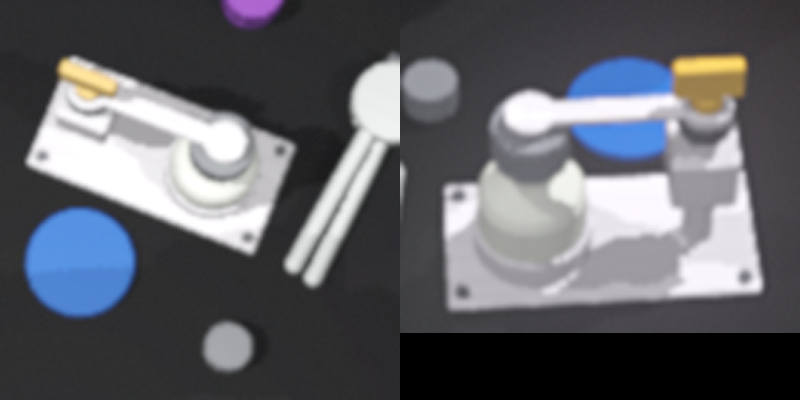

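The crop confirms it: a grey cap on the white bottle under the round end of the guard arm, with the brass bar over the post. Next, a close look with the wrist camera.

Run:
```python
from h import *
robot.move_pose([.58,-.07,.40],[180,0,72])
im,c=snap('wrist','w1');o,v=ray(c,(c['cx'],c['cy']),'wrist');print(c,o,v,robot.observe()['q'],robot.observe()['time'])
```

```text
{'vertical_fov': 65.70646984690485, 'cx': 325.42982742897476, 'cy': 237.03608898441104, 'rvec': array([-2.83261123,  0.4492622 ,  0.06278111]), 'tvec': array([-0.57334193,  0.0464282 ,  0.50120405])} [ 0.60143475 -0.00493662  0.4693974 ] [-0.08462741 -0.25939524 -0.96205629] [-1.97850027e+01  5.92500678e+00  1.56159507e+01  9.97148330e+01
 -1.02989379e-02  8.82958337e+01] 2.2917
```

View pics/w1.png

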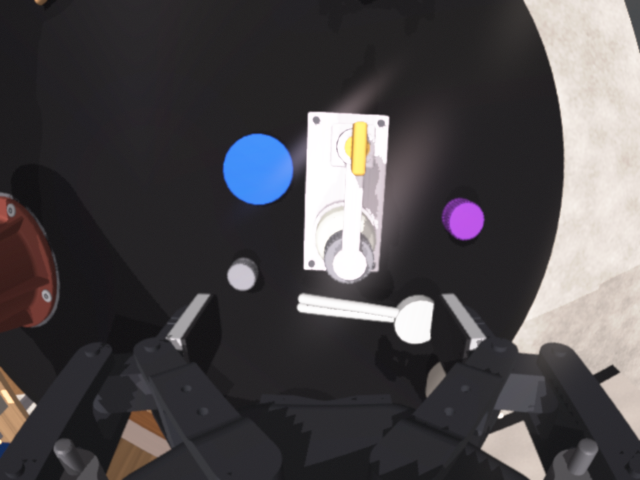

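The wrist view shows the brass bar at (359,149), the plate corners at about (308,112), (389,116), (378,272) and (304,270), and the cap under the arm end at (349,262).

Run:
```python
from h import *
from scipy.optimize import least_squares
im=cv2.imread('pics/w1.png');c=robot.get_calibration('wrist')
h=cv2.cvtColor(im,cv2.COLOR_BGR2HSV);m=cv2.inRange(h,(12,100,120),(35,255,255))
m[:110]=0;m[185:]=0;m[:,:330]=0;m[:,400:]=0
ys,xs=np.nonzero(m);rect=cv2.minAreaRect(np.c_[xs,ys].astype(np.float32));print(rect)
bp=cv2.boxPoints(rect);P=np.array([onz(c,p,.175,'wrist') for p in bp]);print(P[:,:2].round(4),P.mean(0))
e=[P[1]-P[0],P[2]-P[1]];e=max(e,key=np.linalg.norm);print('bar ang',np.degrees(np.arctan2(e[1],e[0])),np.linalg.norm(e))
C=np.array([onz(c,p,.006,'wrist')[:2] for p in[(308,112),(389,116),(378,272),(304,270)]]);print(C)
d=(C[0]+C[1]-C[2]-C[3])/2;print('plate',np.linalg.norm(d),np.linalg.norm(C[1]-C[0]),np.degrees(np.arctan2(d[1],d[0])),C.mean(0))
print('armtip',onz(c,(349,264),.138,'wrist'))
for n,f in(('top','top0'),):
    k=robot.get_calibration(n);print([onz(k,p,.006,n)[:2].round(4) for p in[(302.8,188.5),(376.2,217.8),(362.9,252.9),(288.8,223)]],onz(k,(306.8,196.2),.17,n))
```

```text
((357.0, 148.0), (52.0, 24.0), 90.0)
[[ 6.190e-01 -3.000e-04]
 [ 6.370e-01 -5.800e-03]
 [ 6.247e-01 -4.540e-02]
 [ 6.064e-01 -3.970e-02]] [ 0.62175027 -0.02281245  0.175     ]
bar ang -107.25075609685715 0.04150027749247558
[[ 0.58967318  0.02831704]
 [ 0.68370948 -0.00613583]
 [ 0.61276215 -0.19824253]
 [ 0.51930938 -0.16452114]]
plate 0.2050313373178207 0.10014902413616335 69.84209256712606 [ 0.60136355 -0.08514562]
armtip [ 0.58531604 -0.12652989  0.138     ]
[array([ 0.6802, -0.0059]), array([ 0.6072, -0.2005]), array([ 0.5137, -0.1667]), array([0.5865, 0.0276])] [ 0.61814663 -0.02031068  0.17      ]
```

Run:
```python
from h import *
k=[.6235,-.0215]
robot.move_pose([*k,.29],[180,0,70]); print(robot.line_to([*k,.217],vel=.1,guard=8))
robot.set_gripper(0.0)
o=robot.observe();print(o['time'],o['tool_pos'],o['tcp_rot'],o['gripper_width'],o['ft_force'],o['torque'],o['q'])
for y in(95,120,143.5):
    robot.line_to([*k,.217],rotation=[180,0,y]);o=robot.observe();print(o['time'],o['tcp_rot'][2],o['ft_force'].round(1),o['torque'].round(2))
snap('top','top1')
```

```text
False
4.4167 [ 0.62412031 -0.021727    0.21758781] [ 1.79893238e+02 -1.01134644e-02  6.99947426e+01] 0.017115307458430512 [ 4.74931682 -0.82285497  1.49477685] [-0.29991934 -0.92554553  0.05195696] [-1.39707884e+01  1.01464727e+01  1.15014649e+00  8.08964405e+01
 -1.16609879e-03  9.60344773e+01]
5.0 94.88960377745734 [-1.1 -0.3  5.1] [-0.29  0.03 -0.09]
5.5833 119.88942564593248 [-4.5 -2.4  7.8] [-0.62  1.06  0.14]
6.1417 143.362267567032 [-8.6 -5.5  8.6] [-1.09  1.76 -0.  ]
```

Run:
```python
from h import *
print(robot.observe()['gripper_width'],robot.observe()['gripper_force'])
T,c=snap('top','t2');S,_=snap('scene','s2')
o=np.zeros((400,800,3),np.uint8);o[:,:400]=cv2.resize(T[170:300,280:410],(400,400),interpolation=2);o[:333,400:]=cv2.resize(S[230:330,260:380],(400,333),interpolation=2)
cv2.imwrite('pics/c2.png',o)
```

```text
0.017097163078789925 59.85618531703949
```

View pics/c2.png

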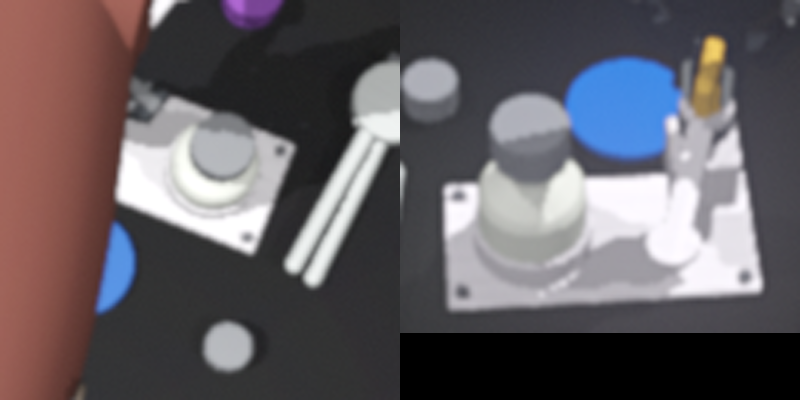

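The arm has swung clear (now pointing away from the cap), and the cap's top is fully visible at top (352,217). I'll release the knob and measure the cap from near.

Run:
```python
from h import *
robot.set_gripper(.06)
p=robot.observe()['tool_pos']
robot.line_to([p[0],p[1],.30],vel=.2)
robot.move_pose([.56,-.18,.32],[180,0,70])
im,c=snap('wrist','w3')
o=robot.observe();print(o['time'],o['ft_force'],o['q'],onz(robot.get_calibration('top'),(352.2,217.8),.127,'top'))
g=cv2.medianBlur(cv2.cvtColor(im,cv2.COLOR_BGR2GRAY),5)
r=cv2.HoughCircles(g,cv2.HOUGH_GRADIENT,1,20,param1=80,param2=20,minRadius=18,maxRadius=50)
for q in (r[0][:12] if r is not None else []): print(q,onz(c,q[:2],.127,'wrist'))
```

```text
8.3333 [-0.86246426  0.25919175  0.36850069] [-3.04834213e+01  4.17103651e+00  5.27438496e+00  9.11752229e+01
  1.16115868e-02  7.93597702e+01] [ 0.58046149 -0.12713092  0.127     ]
[334.5 150.5  34.6] [ 0.58539438 -0.12691053  0.127     ]
[432.5 262.5  31.9] [ 0.62873194 -0.23092705  0.127     ]
[223.5  79.5  40. ] [ 0.5294914  -0.05029688  0.127     ]
[480.5 131.5  26.1] [ 0.69289543 -0.1465827   0.127     ]
[202.5 211.5  18.5] [ 0.47850729 -0.13418184  0.127     ]
[146.5 404.5  35. ] [ 0.32782658 -0.28838039  0.127     ]
[334.5   1.5  24.1] [ 0.62243962 -0.02418527  0.127     ]
[123.5 419.5  29. ] [ 0.28236446 -0.30321806  0.127     ]
```

View pics/w3.png

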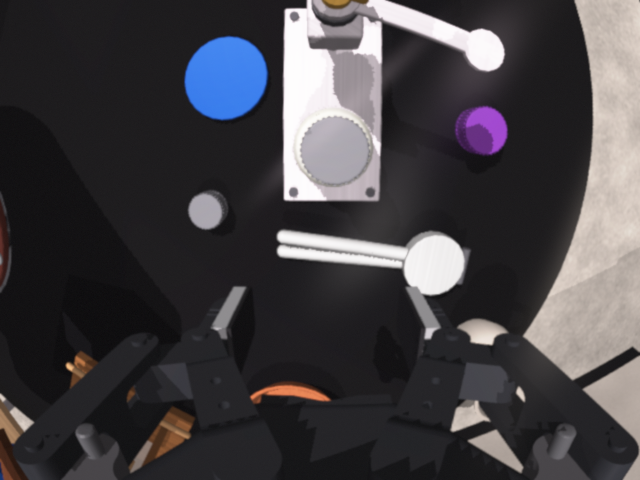

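The guard arm stays swung away, its tip at (485,50). The cap is the ribbed circle at (335,149), which gives about (0.586,-0.126). Now I'll grip and press it.

Run:
```python
from h import *
b=[.586,-.126]
robot.set_gripper(.085)
robot.move_pose([*b,.25],[180,0,40]); print(robot.line_to([*b,.168],vel=.12,guard=8))
robot.set_gripper(0.0)
def pr(s):
    o=robot.observe();print(s,round(o['time'],2),o['tool_pos'].round(4),o['tcp_rot'].round(1),round(o['gripper_width'],4),o['gripper_force'],o['ft_force'].round(1),o['torque'].round(2))
pr('grip')
z=robot.observe()['tool_pos'][2]
for d in(.003,.006):
    robot.line_to([*b,.168-d],vel=.03);robot.pause(.15);pr(d)
```

```text
False
grip 10.61 [ 0.5864 -0.1262  0.169 ] [179.9  -0.   40. ] 0.049 64.84983307309449 [-1.2  0.3  5.6] [ 0.02  0.17 -0.06]
0.003 11.01 [ 0.5864 -0.1262  0.1662] [179.9  -0.   40. ] 0.0491 65.13059224002063 [-1.7  0.1  8. ] [0.08 0.24 0.04]
0.006 11.41 [ 0.5865 -0.1262  0.1635] [179.9  -0.   40. ] 0.049 65.3487643506378 [-1.8  1.4  8.3] [0.11 0.47 0.01]
```

Run:
```python
from h import *
b=[.586,-.126]
for d in(.007,.008,.009,.010,.011):
    robot.line_to([*b,.168-d],vel=.03);robot.pause(.15)
    o=robot.observe();print(d,round(o['time'],2),o['tool_pos'].round(4),round(o['gripper_width'],4),o['ft_force'].round(1))
    if o['ft_force'][2]>16:break
```

```text
0.007 11.81 [ 0.5865 -0.1262  0.1625] 0.0488 [-2.1  0.5  9.2]
0.008 12.21 [ 0.5865 -0.1262  0.1616] 0.0489 [-2.8  1.3 10.4]
0.009 12.61 [ 0.5865 -0.1262  0.1615] 0.049 [-4.7  2.3 16.3]
```

The end stop shows at about 8.5 mm commanded, so I'll hold slightly above it and twist.

Run:
```python
from h import *
b=[.5862,-.126]
def pr(s):
    o=robot.observe();print(s,round(o['time'],2),o['tool_pos'].round(4),o['tcp_rot'].round(1),round(o['gripper_width'],4),o['ft_force'].round(1),o['torque'].round(2));return o
robot.line_to([*b,.1603],vel=.03);pr('backoff')
for y in(50,62,78,94,110,118):
    robot.line_to([*b,.1603],rotation=[180,0,y]);o=pr(y)
    if abs(o['torque'][2])>2.5: print('stop');break
im,c=snap('scene','s4');T,_=snap('top','t4')
```

```text
backoff 12.86 [ 0.5865 -0.1262  0.1619] [179.9  -0.   40. ] 0.0487 [-3.5  0.5 10.1] [ 0.12  0.65 -0.01]
50 13.18 [ 0.5869 -0.1262  0.162 ] [179.9  -0.   50. ] 0.0489 [-2.7 -0.3  9.8] [0.16 0.39 0.01]
62 13.54 [ 0.587  -0.1263  0.1621] [179.8  -0.   62. ] 0.0485 [-2.4  1.  10.3] [0.12 0.22 0.06]
78 13.97 [ 0.5871 -0.1262  0.1622] [179.8   0.   78. ] 0.0493 [-0.8  1.2 11. ] [0.15 0.18 0.07]
94 14.41 [ 0.5871 -0.1263  0.1621] [1.798e+02 1.000e-01 9.400e+01] 0.0484 [-0.2  1.1 11. ] [0.19 0.12 0.02]
110 14.84 [ 0.587  -0.1262  0.1621] [1.799e+02 1.000e-01 1.100e+02] 0.0492 [-1.7  0.6 10.3] [0.17 0.3  0.07]
118 15.13 [ 0.5869 -0.1262  0.162 ] [1.799e+02 1.000e-01 1.180e+02] 0.049 [-1.5  0.5 10.5] [0.25 0.38 0.06]
```

Run:
```python
from h import *
b=[.5865,-.126]
def pr(s):
    o=robot.observe();print(s,round(o['time'],2),o['tool_pos'].round(4),round(o['gripper_width'],4),round(o['gripper_force'],1),o['ft_force'].round(1))
for z in(.168,.176): print(robot.line_to([*b,z],vel=.03,guard=20));pr(z)
if robot.observe()['ft_force'][2]>-15:
    robot.line_to([*b,.268],vel=.08);robot.pause(.5);pr('up')
S,_=snap('scene','s5');T,_=snap('top','t5')
cv2.imwrite('pics/c5.png',cv2.resize(S[180:330,240:420],(720,600),interpolation=2))
```

```text
False
0.168 15.64 [ 0.5869 -0.1261  0.1691] 0.0492 64.9 [-0.9  0.5  6.7]
False
0.176 16.06 [ 0.5864 -0.1259  0.1758] 0.0489 64.4 [-0.1  0.1 -0.9]
up 17.86 [ 0.5865 -0.126   0.268 ] 0.0492 64.4 [ 0.1 -0.1 -1.2]
```

View pics/c5.png

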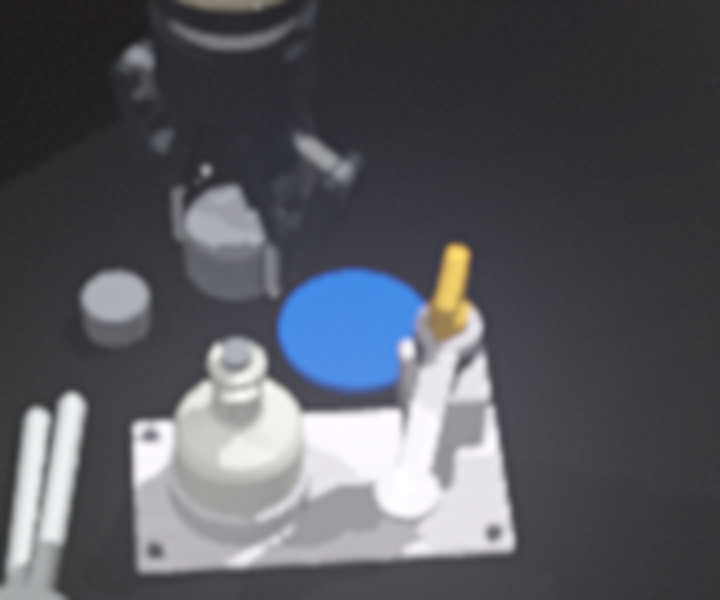

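The cap is held level in the gripper (crop (230,245)) above the open bottle mouth (238,355). The guard arm is still swung away, so I'm handing in.

```bash
python3 -c "
from plant import robot
print(robot.job_done())"
```

```text
the job is handed in; nothing more can be done
None
```

I handed the job in at about 18 s: the knob was turned, the cap pressed, twisted about 78° and lifted off, and it is held level about 8 cm above the bottle's mouth with the guard still swung away; no verdict was returned.

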